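# Close and latch the router enclosure

## Robot

A 6-joint arm with a two-finger parallel gripper is mounted at the origin on the work surface. World frame = base frame: x ahead of the robot, y to its left, z up, the work surface at z = 0. Lengths are in mm, angles in rad, forces in N, time in s.
With the tool pointing down it reaches from about 275 to 750 mm from the base axis. Payload 10.2 kg.
Tool frame: the origin (TCP) lies midway between the tips of the shut fingers; the grasp point (between the pads) lies 19 mm behind it; z points along the fingers, y is the direction in which the jaws open and shut (so a half turn about z gives the same grasp; the last joint's range is limited). The gripper opens to 85 mm and grips with 20 to 120 N. Pads are 22 mm wide; open, the fingers measure 114 mm over their backs; the gripper's body (76 mm by 85 mm) begins 54 mm behind the grasp point. The pads swing forward as they close: fully open they stand 13 mm farther back than shut.
Start: joints at [-1.533, 0.313, 1.498, -0, 1.331, -0.223], TCP at [135.36, -507.256, 202.894] pointing down, gripper open.
Joint ranges: [-2.94, 2.94], [-0.97, 2.17], [0.19, 2.56], [-1.23, 4.37], [0.02, 3.11], [-2.88, 2.88]. Speed limits (rad/s): [2.39, 2.39, 3.01, 3.14, 3.14, 3.14].

## Interface

Orientations are given as a unit quaternion [w, x, y, z].
In Python, from rig import sense, capture, finish_job, search_frame, trace gives the robot as it stands.
- The arm moves only by the tool arm_command, never from a script. Its argument "steps" is one flat list of numbers, 5 for each row, row after row: the shift along the world's x, y, z in units of 50 mm (1.0 is 50 mm), then the turn about the world's z in units of 5 degrees (1.0 is 5 degrees), then the opening in per cent of the stroke, from 0 (shut) to 100 (fully open). In form: [dx, dy, dz, twist, fingers, dx, dy, dz, twist, fingers, ...]. A call has 1 to 5 rows; each row shifts and turns the commanded pose from where the row before left it; what a row does not reach is not made up. A row lasts 1/8 s, in which the tool goes at most 62.5 mm and 10.7 degrees, less where a joint would pass 70% of its speed; a pose out of reach is approached as far as the arm can. A call is refused whole if a number of a shift passes 1 or a number of a turn 1, either way. A call with a gripper value outside its range is refused whole. The fingers move at their own pace and stop on an object; "grip_force" is the grip in N (left out, the last holds). Time passes only in rows, so rows that do not move let the fingers close. It gives the time, the measured TCP pose, the force and the opening at its end, in the units of the state.
- sense(): the state, without advancing time (a new reading comes with each control period).
- capture(name): name is "scene" or "top" or "wrist"; returns a dict with "frame" (480x640x3 uint8, blue, green, red), "fov_y" (degrees; the focal length in pixels is half the picture's height over the tangent of half this angle, whatever the lens; pixels are square), "cx", "cy" (the principal point, pixels), "k1" (the pictures are not rectified: a ray, as slopes to the right and down, at radius r is drawn at 1 + k1 r^2 times it, then the intrinsics apply), "extrinsics" (4x4, takes a point from world to camera coordinates). Camera axes: x right, y down, z forward; pixel columns grow to the right and rows downward; lengths in mm; the calibration is good to about 2 mm. A picture is of the moment at which its call begins. There is no depth.
- finish_job(): hands the job in, once; it reports no verdict.
Trained networks look in a picture, given as the dict that the camera call returned (one of the last four; its "shot" number tells which), for a name from the list of things; names that differ only in an ending like _2 or _b are one class to them, and where a whole thing is asked for, a point or a joint stands for the part that bears it (a point fixed in the world has none). Each returns a list of dicts, best first, with "score" (0 to 1); they miss things now and then, are a little off and sometimes report something else, mostly with a low value. They report only what shows in the picture. A call takes as long as a camera call.
- search_frame(picture, target): "point" ([x, y, z] in mm, in world coordinates, good to about 4 mm: the middle of the surface that is visible of it).
- trace(picture, target): "mask" (480x640 bool, what is visible of it).
The state is a dict: "time_s": time; "joints": joint angles; "dq": joint speeds; "tau": joint torques, N m; "eef_pos": TCP position; "ee_rot": TCP orientation; "force": force on the tool from outside, world axes, zero at the start; "wrist_torque": the same for the moment, N m; "grip_width": opening from 0.0 (shut) to 1.0 (fully open).
Only numpy, scipy, OpenCV 4.12 (cv2) and the standard library are available. Lean on these libraries where they do the work, as an engineer would, in place of code of your own. Each camera call takes 0.05 s, during which the arm holds its last target. There are 200 camera calls.

## Task

The cover of the router enclosure on the desk is standing open. Swing it down onto its gasket without slamming it, then hold it pressed against the gasket by the wing knob while you turn the knob a quarter turn clockwise, so that the cam tongue under the cover goes in behind the frame edge and keeps the cover shut after you let go. Do not crush the gasket or force the tongue if it catches on the edge, and leave the mug, the network switch and the screwdriver where they are.

Things in the scene. Friction and masses are not known exactly. Their poses are not given: they have to be found in the camera images.
- enclosure: grey plastic box lying on its back on the desk, 240 (x) x 300 (y) x 112 mm high, fixed; a router is mounted inside. Origin: centre of its underside; z up; -x is the near side, with the frame edge; the cover is hinged along the +x side.
- cover_hinge (a point): middle of the cover's hinge line, 120 mm along +x and 112 mm above the enclosure's origin; the line runs along the enclosure's y. This frame turns with the cover: -x points to its free edge, z is its outward normal. The cover is a flat tray 306 mm wide (y) whose free edge is 243 mm from the hinge line; its outer face lies 4 mm out (+z) from this point.
- cover (a joint): opening angle of the cover, rad, 0 = level; starts between 0.4 and 0.75. Stiff hinge (0.42 N m friction): the 0.25 kg cover stays where it is left. On its hard stop it reads 0, give or take 0.019, as the frame edge's height varies. Laid down and let go it rests on the gasket at about 0.03, which is 3 to 12 mm above the stop.
- edge_nominal (a point): nominal top of the frame edge's upstand, the cover's hard stop, mid near side. The strip that forms upstand and lip is screwed on through slots and really lies up to 4.5 mm higher or lower, which cannot be seen, only felt. The foam gasket beside it (1 N per mm) stands 10.5 mm above this point. More than 22 N between cover and gasket, or 18 N between cover and upstand, spoils them.
- wing (a joint): wing knob angle, rad, growing clockwise seen from above; 0 = tongue parallel to the frame edge, starts within +-0.25; 1.57 = tongue straight behind the edge; end stop 1.6; 0.09 N m friction. Pressing the knob down slowly with 5 N (edge high) to 16 N (edge low) lets the tongue pass; 7 to 18 N brings the cover to its stop, and the stop takes the rest.
- wing_grip (a point): point to grip on the black wing knob, on its axis, 28 mm out from the cover's face; the axis is 193 mm from the hinge line, at mid width. The wing is 11 mm thick (this frame's x), 52 mm long (y), 5 to 38 mm out from the face, on a round boss 38 mm across, 5 mm high. z is outward. The frame turns with the knob.
- tongue_tip (a point): tip of the steel cam tongue under the cover, 38 mm from the knob's axis. The frame edge's lip (4 mm thick) begins 24 mm from the axis: the tongue meets it at about 0.48 rad and slips under only while the cover is pressed to within about 1.5 mm of its stop; else it butts against it or rides over it. More than 30 N between tongue and lip bends it: if it catches, turn back and press more.
- mug: white mug, 82 mm across, 95 mm high, on the desk beside the enclosure; origin at the centre of its underside. Leave alone.
- switch: black network switch, 100 x 150 x 28 mm, on the desk beside the enclosure; origin at the centre of its underside. Leave alone.
- screwdriver: screwdriver lying on the desk before the enclosure; origin near its middle. Leave alone.

How it is judged:
By the outcome, as a careful person would: the job done as asked, in the order asked, and still so for the second after the job is handed in, with the robot touching nothing.
It also fails if it takes over 64 s, if anything falls off the work surface, if the arm or the gripper's body presses on something with over 40 N, if the wrist force passes 120 N, or if a joint passes its speed limit or range.

## Working session

There is one attempt and no reset: what is moved stays moved. The work goes in short steps, Python scripts to look and compute and a tool call to move; the robot and the scene stay as the last step left them, time stands still between calls to the robot, and variables do not carry over. Pictures are saved under pics/ and viewed, on a budget of 10 in all, crops included, one or two more only if the job needs it, and the job is handed in when it is done.

Besides the shell and the picture viewer there is one more tool, called after "Request:" as name(argument=value, ...), one argument or row to a line, values as JSON. arm_command: Moves the arm, as the interface text tells. Its arguments: {"type":"object","properties":{"steps":{"type":"array"},"grip_force":{"type":"number"}},"required":["steps"]}

```bash
mkdir -p pics; ls; python3 - <<'E'
from rig import *
import cv2,numpy as np
s=sense();print({k:np.round(v,3) for k,v in s.items()})
ims=[]
for n in("scene","top"):
    p=capture(n);ims.append(p['frame'])
    print(n,p['fov_y'],p['cx'],p['cy'],p['k1'],np.round(p['extrinsics'],3).tolist())
    for t in("enclosure","cover","wing","wing_grip","cover_hinge","mug","switch","screwdriver","tongue_tip","edge_nominal"):
        try:
            print(t,[(np.round(d['point']).tolist(),round(d['score'],2)) for d in search_frame(p,t)[:2]])
        except Exception as e: print(t,e)
cv2.imwrite('pics/a.png',ims[0]);cv2.imwrite('pics/b.png',ims[1])
E
```

```text
pics
{'time_s': np.float64(0.0), 'joints': array([-1.533,  0.313,  1.498, -0.   ,  1.331, -0.223]), 'dq': array([-0.   ,  0.003, -0.001, -0.   , -0.001,  0.   ]), 'tau': array([ 0.0000e+00, -4.1226e+01, -2.5974e+01, -0.0000e+00,  4.0000e-03,
       -0.0000e+00]), 'eef_pos': array([ 135.342, -506.956,  202.337]), 'ee_rot': array([-0.001,  0.992,  0.13 ,  0.   ]), 'force': array([0.162, 0.079, 0.814]), 'wrist_torque': array([0.029, 0.058, 0.001]), 'grip_width': np.float64(1.005)}
scene 49.243875684030215 315.2701484595592 235.28531101771196 0.02652027049201301 [[-0.877, -0.481, 0.012, 519.107], [-0.373, 0.663, -0.649, 255.559], [0.304, -0.573, -0.761, 1184.417], [0.0, 0.0, 0.0, 1.0]]
enclosure [([586.0, 81.0, 114.0], 0.81), ([592.0, 31.0, 255.0], 0.49)]
cover [([612.0, 63.0, 206.0], 0.96)]
wing [([593.0, 35.0, 252.0], 0.78)]
wing_grip [([593.0, 31.0, 251.0], 0.64)]
cover_hinge [([615.0, 62.0, 206.0], 0.87)]
mug [([610.0, -204.0, 72.0], 0.79)]
switch [([626.0, 342.0, 29.0], 0.62)]
screwdriver [([392.0, 111.0, 19.0], 0.8), ([604.0, -203.0, 71.0], 0.32)]
tongue_tip [([593.0, 27.0, 253.0], 0.72)]
edge_nominal [([589.0, 79.0, 106.0], 0.73)]
top 55.350436401901 320.36078156649063 239.62508754660792 -0.10733736201970658 [[-0.025, -1.0, -0.018, 82.375], [-0.989, 0.028, -0.144, 571.811], [0.144, 0.014, -0.989, 968.698], [0.0, 0.0, 0.0, 1.0]]
enclosure [([585.0, 28.0, 178.0], 0.83)]
cover [([586.0, 28.0, 177.0], 0.72), ([623.0, 35.0, 204.0], 0.62)]
wing [([592.0, 31.0, 254.0], 0.96), ([592.0, 28.0, 179.0], 0.39)]
wing_grip [([594.0, 26.0, 254.0], 0.59)]
cover_hinge [([618.0, 32.0, 210.0], 0.87)]
mug [([643.0, -222.0, 53.0], 0.91)]
switch [([632.0, 326.0, 27.0], 0.81)]
screwdriver [([399.0, 97.0, 23.0], 0.96)]
tongue_tip [([594.0, 27.0, 258.0], 0.55), ([616.0, 33.0, 208.0], 0.54)]
edge_nominal [([591.0, 28.0, 179.0], 0.87)]
```

View pics/a.png

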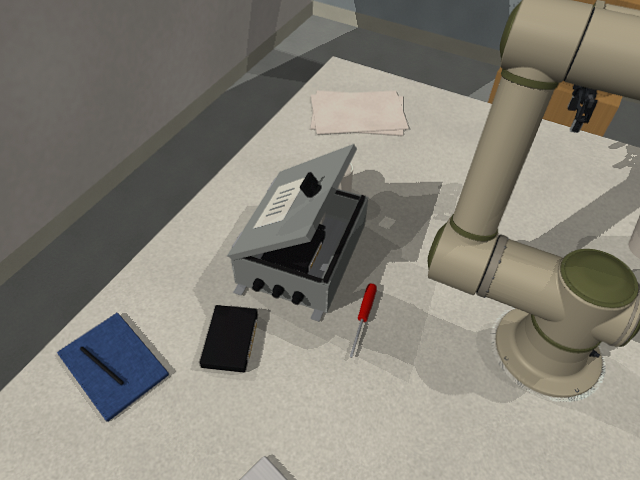

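View pics/b.png

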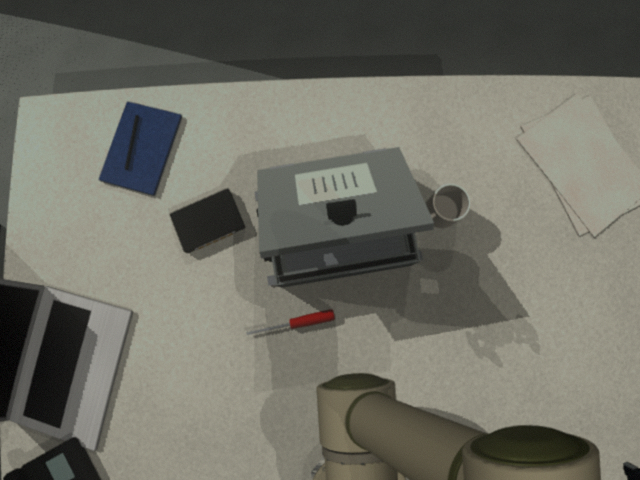

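The scene view shows the cover open with the wing knob at about (311,185). In the top view the cover's free edge runs (260,258)-(433,230), with the wing at (342,212), the mug at (450,203) and the switch at (208,220). I'll zoom in to read the corners.

```bash
python3 - <<'E'
import cv2,numpy as np
a=cv2.imread('pics/a.png')[135:335,215:385];b=cv2.imread('pics/b.png')[135:295,245:445]
a=cv2.resize(a,None,fx=2.9,fy=2.9,interpolation=cv2.INTER_CUBIC);b=cv2.resize(b,None,fx=4,fy=4,interpolation=cv2.INTER_CUBIC)
cv2.imwrite('pics/c.png',b)
o=np.zeros((600,800,3),np.uint8);a=a[:600,:800];o[:a.shape[0],:a.shape[1]]=a;cv2.imwrite('pics/d.png',o[:,:500])
E
```

```text
(no output)
```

View pics/c.png

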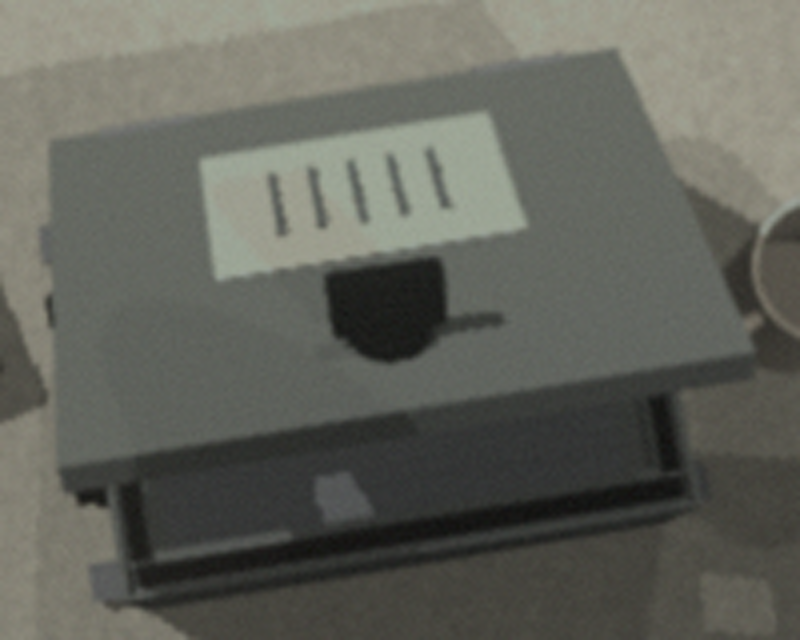

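View pics/d.png

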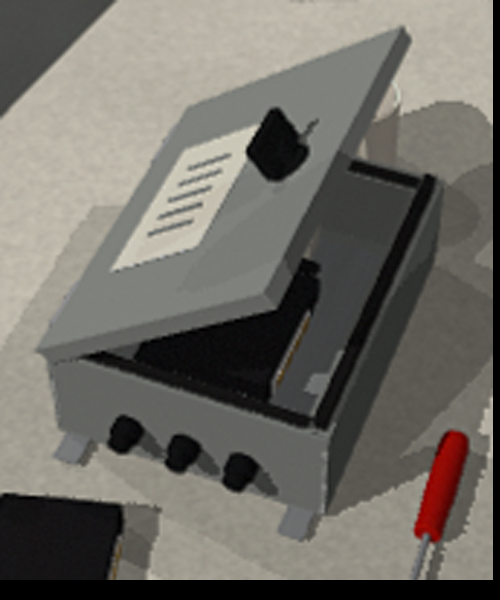

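```bash
cat > h.py <<'E'
import numpy as np
def proj(p,P):
    E=np.array(p['extrinsics']);f=240/np.tan(np.radians(p['fov_y']/2))
    c=np.atleast_2d(P)@E[:3,:3].T+E[:3,3];s=c[:,:2]/c[:,2:];r2=(s**2).sum(1,keepdims=True)
    return s*(1+p['k1']*r2)*f+[p['cx'],p['cy']]
def enc(q,P):  # enclosure->world
    c,s=np.cos(q[2]),np.sin(q[2]);P=np.atleast_2d(P).astype(float)
    return P@np.array([[c,s,0],[-s,c,0],[0,0,1]])+[q[0],q[1],0]
def cov(q,th,P): # cover->world
    c,s=np.cos(th),np.sin(th);P=np.atleast_2d(P).astype(float)
    x=P[:,0]*c+P[:,2]*s; z=-P[:,0]*s+P[:,2]*c
    return enc(q,np.c_[120+x,P[:,1],112+z])
E
python3 - <<'E'
from h import *;from rig import *
from scipy.optimize import least_squares
S=capture('scene');T=capture('top')
u=lambda k,o,L:np.array(L)/k+o
tc=u(4,[245,135],[(62,470),(750,355),(50,140),(617,50)])
sc=u(2.9,[215,135],[(275,300),(405,28),(40,348),(188,107)])
sb=u(2.9,[215,135],[(322,430),(437,178),(325,513)])
def model(v):
    q=v[:3];C=cov(q,v[3],[(-243,153,4),(-243,-153,4),(v[4],153,4),(v[4],-153,4)])
    B=enc(q,[(-120,150,112),(-120,-150,112),(-120,150,0)])
    return C,B
def res(v):
    C,B=model(v);return np.r_[(proj(T,C)-tc).ravel(),(proj(S,C)-sc).ravel(),(proj(S,B)-sb).ravel()]
r=least_squares(res,[590,30,0.1,.5,0],loss='soft_l1')
print(np.round(r.x,3));print(np.round(res(r.x).reshape(-1,2),1).tolist())
g=cov(r.x[:3],r.x[3],[(-193,0,32),(-193,0,4),(-243,0,4)]);print(np.round(g,1))
print('closed',np.round(cov(r.x[:3],0.03,[(-193,0,32),(-193,0,42),(-243,0,4),(0,0,0)]),1))
G=[( -193,0,42)]
for a in(-.25,0,.25):
    w=cov(r.x[:3],r.x[3],[(-193-26*np.sin(a)*s,26*np.cos(a)*s,42) for s in(-1,1)]) ;print(a,np.round((proj(T,w)-[245,135])*4).tolist(),np.round((proj(S,w)-[215,135])*2.9).tolist())
np.save('q.npy',r.x)
E
```

```text
[ 6.16467e+02  2.75050e+01  1.45000e-01  6.27000e-01 -2.25300e+00]
[[0.1, 1.1], [1.3, -0.1], [-0.8, 0.5], [0.2, -1.2], [-2.2, -0.3], [-0.5, 1.0], [-0.7, -0.4], [0.4, -2.0], [1.4, 2.3], [1.2, -1.2], [-1.1, 1.0]]
[[599.2  25.  251.2]
 [582.9  22.6 228.5]
 [542.9  16.8 257.9]]
closed [[545.3  17.1 149.8]
 [545.6  17.2 159.8]
 [495.    9.8 123.3]
 [735.2  44.8 112. ]]
-0.25 [[444.0, 274.0], [326.0, 274.0]] [[282.0, 109.0], [245.0, 155.0]]
0 [[444.0, 264.0], [326.0, 284.0]] [[276.0, 110.0], [251.0, 154.0]]
0.25 [[439.0, 255.0], [330.0, 293.0]] [[269.0, 113.0], [258.0, 152.0]]
```

The fit is good: enclosure at (616,27), yaw 0.145, cover 0.63 rad, wing about +0.1. First I'll push the cover down with shut fingers beside the knob, at enclosure y about +60.

Request:
arm_command(
  steps=[0.2,0.3,0.9,1,0,0.2,0.3,0.9,1,0,0.62,0.86,0,1,0,0.62,0.86,0,1,0,0.62,0.86,0,1,0],
)

```text
time_s: 1.82
eef_pos: [249.0, -346.8, 293.0]
ee_rot: [0.0, 0.939, 0.343, 0.0]
force: [0.5, -0.2, 0.1]
grip_width: -0.001
```

Request:
arm_command(
  steps=[0.62,0.86,0,1,0,0.62,0.86,0,1,0,0.62,0.86,0,1,0,0.62,0.86,0,1,0,0.62,0.86,0,1,0],
)

```text
time_s: 2.45
eef_pos: [404.1, -131.7, 293.1]
ee_rot: [0.0, 0.843, 0.538, 0.0]
force: [0.3, -0.5, 0.5]
grip_width: -0.001
```

Request:
arm_command(
  steps=[0.62,0.86,0,1,0,0.62,0.86,0,1,0,0.62,0.86,0,1,0,0.62,0.86,0,1,0,0.62,0.86,0,1,0],
)

```text
time_s: 3.08
eef_pos: [559.2, 83.4, 293.0]
ee_rot: [0.0, 0.706, 0.708, 0.0]
force: [0.4, -1.5, 0.5]
grip_width: 0.002
```

Request:
arm_command(
  steps=[0,0,-0.6,0,0,0,0,-0.1,0,0,0,0,-0.1,0,0,-0.02,0,-0.1,0,0,-0.04,-0.01,-0.1,0,0],
)

```text
time_s: 3.7
eef_pos: [555.4, 80.9, 243.2]
ee_rot: [0.0, 0.708, 0.707, 0.0]
force: [-0.1, 0.8, 0.1]
grip_width: -0.004
```

Request:
arm_command(
  steps=[-0.04,-0.01,-0.12,0,0,-0.04,-0.01,-0.12,0,0,-0.05,-0.01,-0.14,0,0,-0.05,-0.01,-0.14,0,0,-0.05,-0.01,-0.14,0,0],
)

```text
time_s: 4.32
eef_pos: [543.7, 78.7, 209.4]
ee_rot: [-0.0, 0.707, 0.707, -0.0]
force: [0.1, -0.1, 0.3]
grip_width: -0.004
```

Request:
arm_command(
  steps=[-0.05,-0.01,-0.14,0,0,-0.05,-0.01,-0.14,0,0,-0.05,-0.01,-0.14,0,0,-0.04,-0.01,-0.14,0,0,-0.04,-0.01,-0.14,0,0],
)

```text
time_s: 4.95
eef_pos: [532.2, 76.2, 174.4]
ee_rot: [-0.0, 0.707, 0.707, -0.0]
force: [-0.3, -0.7, 1.3]
grip_width: -0.002
```

```bash
python3 - <<'E'
from rig import *
import cv2
S=capture('scene');cv2.imwrite('pics/e.png',cv2.resize(S['frame'][100:340,200:420],None,fx=2.5,fy=2.5))
print([(d['point'],d['score']) for d in search_frame(S,'wing')[:1]])
E
```

```text
[([580.6, 112.5, 122.0], 0.72)]
```

View pics/e.png

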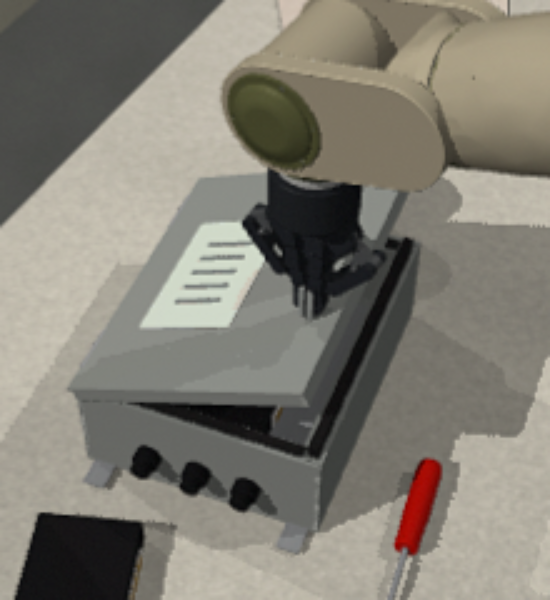

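The cover is following the fingertips and is about half way down. I'll continue, slowing near the gasket.

Request:
arm_command(
  steps=[-0.03,-0.01,-0.14,0,0,-0.03,0,-0.14,0,0,-0.02,0,-0.14,0,0,-0.02,0,-0.14,0,0,-0.01,0,-0.1,0,0],
)

```text
time_s: 5.68
eef_pos: [526.7, 75.8, 141.3]
ee_rot: [-0.0, 0.707, 0.707, -0.0]
force: [-0.2, 0.6, 0.4]
grip_width: 0.001
```

Request:
arm_command(
  steps=[-0.01,0,-0.06,0,0,0,0,-0.06,0,0,0,0,-0.04,0,0,0,0,-0.04,0,0,0,0,-0.02,0,0],
)

```text
time_s: 6.3
eef_pos: [526.4, 75.8, 130.8]
ee_rot: [-0.0, 0.707, 0.707, -0.0]
force: [-0.8, 0.5, 0.6]
grip_width: -0.0
```

Request:
arm_command(
  steps=[0,0,-0.03,0,0,0,0,-0.03,0,0,0,0,-0.03,0,0,0,0,-0.02,0,0,0,0,-0.02,0,0],
)

```text
time_s: 6.92
eef_pos: [526.4, 75.7, 124.3]
ee_rot: [-0.0, 0.707, 0.707, -0.0]
force: [-0.2, 0.5, -0.1]
grip_width: 0.004
```

Request:
arm_command(
  steps=[0,0,-0.02,0,0,0,0,-0.02,0,0,0,0,-0.02,0,0,0,0,0,0,0,0,0,0,0,0],
)

```text
time_s: 7.55
eef_pos: [526.4, 75.8, 121.4]
ee_rot: [-0.0, 0.707, 0.707, 0.0]
force: [-0.2, 0.2, -0.5]
grip_width: 0.001
```

Request:
arm_command(
  steps=[0,0,-0.02,0,0,0,0,-0.02,0,0,0,0,-0.02,0,0,0,0,0,0,0,0,0,0,0,0],
)

```text
time_s: 8.18
eef_pos: [526.4, 75.7, 118.4]
ee_rot: [0.0, 0.707, 0.707, 0.0]
force: [-0.7, -0.4, -0.2]
grip_width: 0.001
```

Request:
arm_command(
  steps=[0,0,-0.02,0,0,0,0,-0.02,0,0,0,0,0,0,0,0,0,0,0,0],
)

```text
time_s: 8.68
eef_pos: [526.4, 75.7, 116.4]
ee_rot: [-0.0, 0.707, 0.707, -0.0]
force: [-0.6, 0.2, 1.2]
grip_width: -0.002
```

```bash
python3 - <<'E'
from rig import *
from h import *
import cv2
from scipy.optimize import minimize_scalar
S=capture('scene');T=capture('top');print(sense()['force'],sense()['eef_pos'])
for p in(S,T):
  for n in('cover','wing'): print(n,[(np.round(d['point']),round(d['score'],2)) for d in search_frame(p,n)[:2]])
v=np.load('q.npy');print('cover face closed',cov(v[:3],.03,[(-193,0,4)]))
a=S['frame'].copy()
for th,c in((0.03,(0,0,255)),(0,(0,255,0))):
  cv2.polylines(a,[np.int32(proj(S,cov(v[:3],th,[(-243,153,4),(-243,-153,4),(0,-153,4),(0,153,4)]))*8).reshape(-1,1,2)],True,c,1,cv2.LINE_AA,3)
cv2.imwrite('pics/f.png',cv2.resize(np.hstack([S['frame'][150:330,220:390],a[150:330,220:390]]),None,fx=2.35,fy=2.35,interpolation=cv2.INTER_CUBIC))
E
```

```text
[-0.32905182 -0.05001355  0.30382695] [526.3644555   75.73265547 116.39884971]
cover [(array([629.,  95., 130.]), 0.68)]
wing []
cover [(array([653., -21., 127.]), 0.57)]
wing []
cover face closed [[544.43263421  17.01948211 121.78733167]]
```

View pics/f.png

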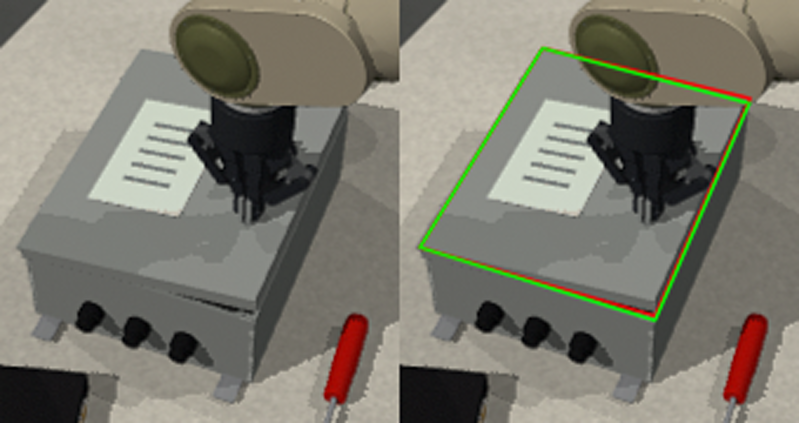

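```bash
python3 - <<'E'
from rig import *
from h import *
import cv2
from scipy.optimize import least_squares
S=capture('scene');T=capture('top')
s=sense()
print((proj(S,s['eef_pos'])-[220,150])*2.35)
v=np.load('q.npy')
for th in (0.03,.06,.09,.12): print(th,np.round((proj(S,cov(v[:3],th,[(-243,153,4),(-243,-153,4),(-2,153,4),(-2,-153,4),(-210,60,4)]))-[220,150])*2.35).tolist(), np.round(cov(v[:3],th,[(-210,60,4),(-243,60,4)])).tolist())
E
```

```text
[[246.83410358 235.03213153]]
0.03 [[255.0, 315.0], [349.0, 97.0], [21.0, 247.0], [144.0, 48.0], [255.0, 233.0]] [[519.0, 74.0, 122.0], [486.0, 69.0, 123.0]]
0.06 [[254.0, 310.0], [350.0, 93.0], [21.0, 247.0], [144.0, 47.0], [254.0, 229.0]] [[519.0, 74.0, 129.0], [487.0, 69.0, 131.0]]
0.09 [[254.0, 305.0], [350.0, 88.0], [21.0, 247.0], [143.0, 47.0], [254.0, 224.0]] [[520.0, 74.0, 135.0], [487.0, 69.0, 138.0]]
0.12 [[253.0, 301.0], [349.0, 82.0], [21.0, 247.0], [143.0, 47.0], [253.0, 220.0]] [[521.0, 74.0, 141.0], [488.0, 69.0, 145.0]]
```

```bash
python3 - <<'E'
from rig import *
import cv2,numpy as np
S=capture('scene');T=capture('top');W=capture('wrist')
a=cv2.resize(S['frame'][150:300,225:375],(450,450),interpolation=cv2.INTER_CUBIC)
b=cv2.resize(W['frame'],(350,262))
c=cv2.resize(T['frame'][150:290,250:440],(350,258))
o=np.zeros((520,800,3),np.uint8);o[:450,:450]=a;o[:262,450:]=b;o[262:520,450:]=c
cv2.imwrite('pics/g.png',o)
E
```

```text
(no output)
```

View pics/g.png

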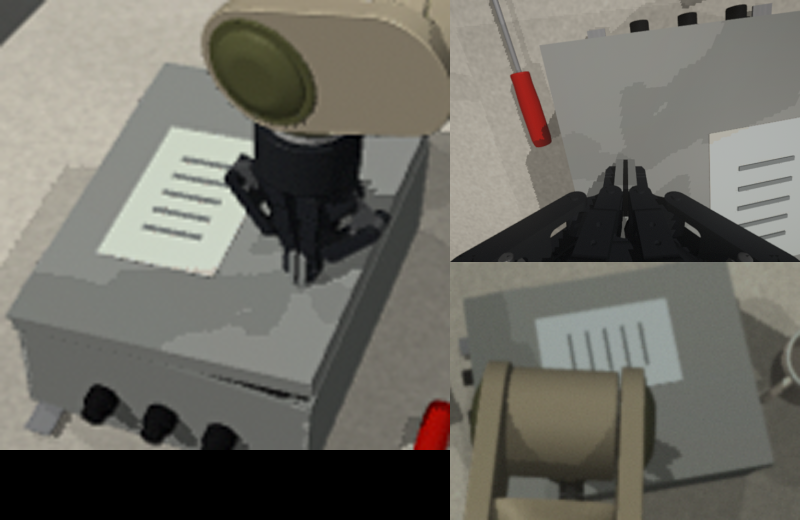

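```bash
python3 - <<'E'
from rig import *
from h import *
S=capture('scene');T=capture('top');W=capture('wrist');s=sense()
v=np.load('q.npy')
print('tip e',proj(S,[532.2,76.2,174.4]),'seen 323.2,226.4')
print('tip now',proj(S,s['eef_pos']),proj(S,s['eef_pos']+[0,0,19]),'seen 324.3,244.3')
for th in(.1,.2,.3,.35,.4): print(th,proj(S,cov(v[:3],th,[(-243,153,4)])),cov(v[:3],th,[(-210,60,4),(-225,60,4)])[:,2])
print('wrist tip',proj(W,s['eef_pos']),'cam pos',-W['extrinsics'][:3,:3].T@W['extrinsics'][:3,3])
# wrist view: cover corner near +y free seen at approx (545,45)/350*640 rel 450
print('corner seen',(542-450)*640/350,45*640/350)
for th in(0,.03,.06,.1): print(th,proj(W,cov(v[:3],th,[(-243,153,4),(-243,60,4)])))
for th in(0,.03,.06,.1): print('top',th,(proj(T,cov(v[:3],th,[(-243,-153,4),(-2,153,4)]))-[250,150])*[350/190,258/140]+[450,262])
E
```

```text
tip e [[323.3155118  232.86345546]] seen 323.2,226.4
tip now [[325.04165187 250.01514727]] [[325.26025341 244.80423464]] seen 324.3,244.3
0.1 [[327.95326788 279.29116605]] [136.94503416 138.44253541]
0.2 [[326.51102451 272.13630787]] [157.64082578 160.62086574]
0.3 [[323.94988268 264.5829961 ]] [177.88058936 182.31339246]
0.35 [[322.24355533 260.68138121]] [187.76603042 192.90949753]
0.4 [[320.25229657 256.71104712]] [197.46209586 203.303371  ]
wrist tip [[319.70589536 284.17604354]] cam pos [526.68350377 155.15958983 287.44741307]
corner seen 168.22857142857143 82.28571428571429
0 [[191.52168377  97.87312825]
 [238.07230238 296.15551815]]
0.03 [[186.30712679  97.12274449]
 [235.43286709 303.05772966]]
0.06 [[181.16503381  96.21441918]
 [233.05840257 310.43178994]]
0.1 [[174.44973355  94.71812795]
 [230.36610145 321.08647921]]
top 0 [[768.43762958 463.35314924]
 [462.73765747 302.03910776]]
top 0.03 [[769.74613708 462.47319677]
 [462.71460022 301.92406629]]
top 0.06 [[771.03323708 461.38365051]
 [462.69181928 301.80853912]]
top 0.1 [[772.7128083  459.5983802 ]
 [462.66191043 301.65392946]]
```

Everything agrees that the cover is still about 0.1 rad open. The visible fingertips sit about 19 mm above the reported TCP. I'll keep lowering and watch the force.

Request:
arm_command(
  steps=[0,0,-0.04,0,0,0,0,-0.04,0,0,0,0,-0.04,0,0,0,0,-0.03,0,0,0,0,-0.02,0,0],
)

```text
time_s: 10.0
eef_pos: [526.4, 75.8, 107.8]
ee_rot: [-0.0, 0.707, 0.707, -0.0]
force: [0.2, -0.2, 0.8]
grip_width: 0.001
```

Request:
arm_command(
  steps=[0,0,-0.02,0,0,0,0,-0.02,0,0,0,0,-0.02,0,0,0,0,0,0,0],
)

```text
time_s: 10.5
eef_pos: [526.3, 75.8, 104.8]
ee_rot: [-0.0, 0.707, 0.707, -0.0]
force: [-0.7, -0.1, -0.2]
grip_width: -0.001
```

Request:
arm_command(
  steps=[0,0,-0.02,0,0,0,0,-0.02,0,0,0,0,-0.02,0,0,0,0,0,0,0],
)

```text
time_s: 11.0
eef_pos: [526.3, 75.7, 101.8]
ee_rot: [-0.0, 0.707, 0.707, -0.0]
force: [0.4, -0.9, 0.3]
grip_width: -0.006
```

Request:
arm_command(
  steps=[0,0,-0.02,0,0,0,0,-0.02,0,0,0,0,0,0,0],
)

```text
time_s: 11.38
eef_pos: [526.3, 75.7, 99.8]
ee_rot: [-0.0, 0.707, 0.707, -0.0]
force: [-0.2, -0.2, 1.2]
grip_width: 0.003
```

Request:
arm_command(
  steps=[0,0,0.6,0,30,0,0,1,0,40,0.2,-0.6,0.9,0,40,0.18,-0.58,0,0,40,0,0,0,0,40],
)

```text
time_s: 12.0
eef_pos: [545.7, 15.3, 224.8]
ee_rot: [0.0, 0.708, 0.706, 0.0]
force: [-0.0, 0.1, -1.6]
grip_width: 0.405
```

```bash
python3 - <<'E'
from rig import *
from h import *
import cv2
S=capture('scene');T=capture('top');W=capture('wrist');s=sense();print(s['eef_pos'],s['force'])
for nm,p in(('S',S),('T',T),('W',W)):
  for n in('wing','wing_grip'): print(nm,n,[(np.round(d['point']),round(d['score'],2)) for d in search_frame(p,n)[:2]])
v=np.load('q.npy')
for th in(0,.03,.06): print(th,(proj(S,cov(v[:3],th,[(-243,153,4)]))-[225,150])*3, proj(W,cov(v[:3],th,[(-193,0,4),(-193,0,42)])),proj(W,s['eef_pos']))
a=cv2.resize(S['frame'][150:300,225:375],(450,450),interpolation=cv2.INTER_CUBIC)
b=cv2.resize(W['frame'],(350,262));c=cv2.resize(T['frame'][150:290,250:440],(350,258))
o=np.zeros((520,800,3),np.uint8);o[:450,:450]=a;o[:262,450:]=b;o[262:520,450:]=c
cv2.imwrite('pics/i.png',o)
E
```

```text
[545.00616128  17.40536647 224.49235276] [-0.38614868 -0.11797506  0.1584793 ]
S wing [(array([538.,  28., 150.]), 0.53)]
S wing_grip [(array([538.,  26., 150.]), 0.63)]
T wing []
T wing_grip [(array([534.,  33., 147.]), 0.49)]
W wing [(array([539.,  22., 157.]), 0.82)]
W wing_grip [(array([544.,  20., 160.]), 0.78)]
0 [[309.92947889 407.94077099]] [[318.92273381 223.37353364]
 [318.69605752 239.10085178]] [[319.6415875  283.58718296]]
0.03 [[309.94299943 402.07781678]] [[319.16822301 225.47188906]
 [320.71671492 241.60138888]] [[319.6415875  283.58718296]]
0.06 [[309.67155218 396.07813175]] [[319.65981518 227.61631539]
 [323.09933714 244.15641519]] [[319.6415875  283.58718296]]
```

View pics/i.png

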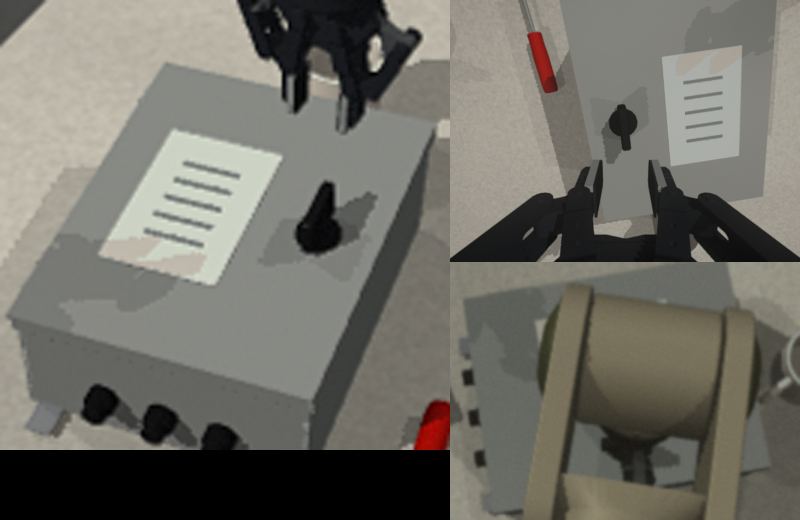

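```bash
python3 - <<'E'
from rig import *
from h import *
S=capture('scene');W=capture('wrist');s=sense();e=s['eef_pos'];print(s['grip_width'])
for dz in(0,10,20,30):
  for x in(-17,17): print(dz,x,(proj(S,e+[x,0,dz])-[225,150])*3,(proj(W,e+[x,0,dz]))/640*350+[450,0])
v=np.load('q.npy')
for a in(0,.1): print(a,proj(W,cov(v[:3],.03,[(-193-26*np.sin(-a)*k,26*np.cos(a)*k,42) for k in(1,-1)]))/640*350+[450,0])
E
```

```text
0.39889506901824356
0 -17 [[338.92083865 153.23499006]] [[605.77951969 155.54267621]]
0 17 [[298.43748265 137.18093862]] [[644.00041593 155.49892604]]
10 -17 [[339.5354058 143.7430598]] [[604.74582977 160.57404003]]
10 17 [[298.78175764 127.66765124]] [[645.01277062 160.52750069]]
20 -17 [[340.1582797  134.12471215]] [[603.59536681 166.17429979]]
20 17 [[299.13062642 118.02870235]] [[646.13948072 166.12460478]]
30 -17 [[340.78963363 124.37734605]] [[602.30719176 172.44556563]]
30 17 [[299.48418367 108.26152681]] [[647.40105046 172.39227334]]
0 [[621.84671507 110.70197876]
 [628.22747461 151.94911637]]
0.1 [[624.10273095 110.47509057]
 [626.11011316 152.16207633]]
```

Request:
arm_command(
  steps=[0,0,-0.5,0.6,40,0,0,-0.5,0.6,40,0,0,-0.4,0,40,0,0,-0.2,0,40,0,0,-0.2,0,40],
)

```text
time_s: 13.18
eef_pos: [545.7, 16.7, 134.9]
ee_rot: [0.0, 0.67, 0.743, 0.0]
force: [-0.2, -0.3, 0.0]
grip_width: 0.397
```

```bash
python3 - <<'E'
from rig import *
import cv2,numpy as np
S=capture('scene');W=capture('wrist');s=sense();print(s['eef_pos'],s['force'],s['grip_width'])
a=cv2.resize(S['frame'][175:265,280:370],(400,400),interpolation=cv2.INTER_CUBIC)
b=cv2.resize(W['frame'][160:460,170:470],(400,400))
cv2.imwrite('pics/j.png',np.hstack([a,b]))
E
```

```text
[545.08408692  16.79065124 134.27206358] [ 0.26345664 -0.34311152 -0.30327082] 0.4002106338328353
```

View pics/j.png

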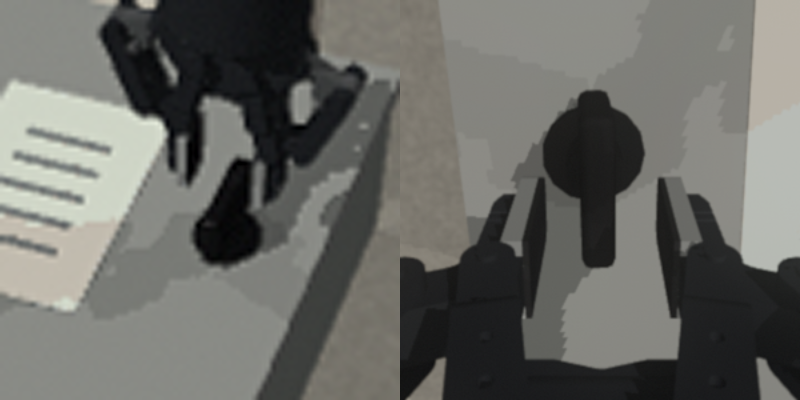

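Request:
arm_command(
  steps=[0,0.04,-0.1,0,40,0,0,-0.1,0,40,0,0,-0.1,0,40,0,0,-0.08,0,40,0,0,-0.04,0,40],
)

```text
time_s: 13.9
eef_pos: [545.3, 18.7, 113.6]
ee_rot: [-0.0, 0.67, 0.743, -0.0]
force: [0.8, 0.7, 0.6]
grip_width: 0.397
```

```bash
python3 - <<'E'
from rig import *
import cv2,numpy as np
S=capture('scene');W=capture('wrist');s=sense();print(s['eef_pos'],s['force'],s['grip_width'])
a=cv2.resize(S['frame'][175:265,280:370],(400,400),interpolation=cv2.INTER_CUBIC)
b=cv2.resize(W['frame'][160:460,170:470],(400,400))
cv2.imwrite('pics/k.png',np.hstack([a,b]))
E
```

```text
[545.29934027  18.72825349 113.72095842] [-0.40121954 -0.62365743  1.55863661] 0.39878765482768647
```

View pics/k.png

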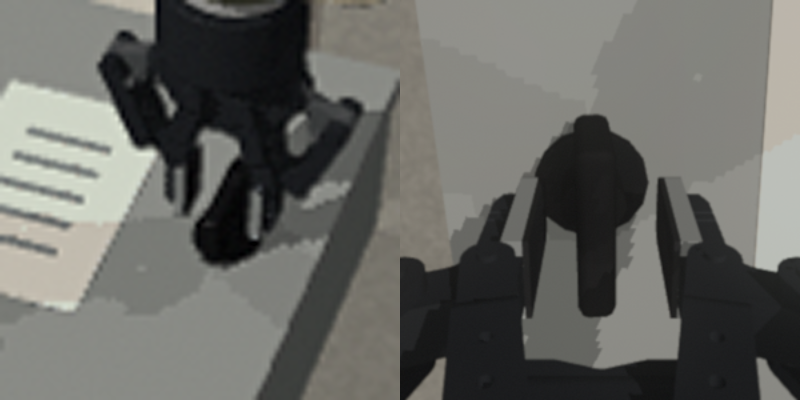

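The fingers straddle the wing symmetrically, with the wing in line with the tool. I'll close on it.

Request:
arm_command(
  steps=[-0.02,0,0,0,25,0,0,0,0,15,0,0,0,0,0,0,0,0,0,0,0,0,0,0,0],
  grip_force=60,
)

```text
time_s: 14.62
eef_pos: [543.0, 18.7, 113.2]
ee_rot: [-0.001, 0.669, 0.743, -0.001]
force: [-5.0, -1.8, -1.7]
grip_width: 0.12
```

```bash
python3 - <<'E'
from rig import *
s=sense();print(s['eef_pos'],s['force'],s['grip_width'],s['wrist_torque'])
E
```

```text
[543.04044663  18.67524264 113.18865158] [-5.04125242 -1.78245114 -1.67130131] 0.11986913044790316 [-0.39196275  1.58089786  0.09580573]
```

Request:
arm_command(
  steps=[-0.03,0,0,0,0,0,0,0,0,0],
)

```text
time_s: 14.88
eef_pos: [543.0, 18.7, 113.4]
ee_rot: [0.0, 0.67, 0.743, 0.0]
force: [3.1, -0.3, -8.5]
grip_width: 0.111
```

Request:
arm_command(
  steps=[0.01,0,0,0,0,0,0,0,0,0],
)

```text
time_s: 15.12
eef_pos: [543.0, 18.7, 113.6]
ee_rot: [-0.0, 0.669, 0.743, -0.0]
force: [0.3, -2.2, -7.5]
grip_width: 0.114
```

Request:
arm_command(
  steps=[0,0,-0.02,0,0,0,0,-0.02,0,0,0,0,0,0,0],
)

```text
time_s: 15.5
eef_pos: [542.9, 18.6, 111.9]
ee_rot: [-0.0, 0.669, 0.743, -0.0]
force: [-5.4, -2.5, -3.1]
grip_width: 0.116
```

Request:
arm_command(
  steps=[0,0,-0.02,0,0,0,0,-0.02,0,0,0,0,0,0,0],
)

```text
time_s: 15.88
eef_pos: [542.7, 18.6, 110.4]
ee_rot: [-0.0, 0.669, 0.743, -0.001]
force: [-7.2, -2.4, 1.3]
grip_width: 0.113
```

Request:
arm_command(
  steps=[-0.02,-0.01,-0.02,0,0,0,0,-0.02,0,0,0,0,0,0,0],
)

```text
time_s: 16.25
eef_pos: [542.5, 18.5, 108.6]
ee_rot: [0.0, 0.669, 0.743, 0.0]
force: [-4.9, 0.0, 3.5]
grip_width: 0.116
```

Request:
arm_command(
  steps=[-0.01,0,-0.02,0,0,0,0,-0.02,0,0,0,0,0,0,0],
)

```text
time_s: 16.62
eef_pos: [542.4, 18.5, 107.0]
ee_rot: [0.001, 0.669, 0.743, 0.001]
force: [-6.0, 0.3, 6.8]
grip_width: 0.116
```

Request:
arm_command(
  steps=[-0.02,0,-0.02,0,0,0,0,-0.01,0,0,0,0,0,0,0],
)

```text
time_s: 17.0
eef_pos: [542.3, 18.5, 106.1]
ee_rot: [0.002, 0.67, 0.743, 0.002]
force: [-2.5, 1.8, 7.7]
grip_width: 0.114
```

Request:
arm_command(
  steps=[-0.01,0,-0.02,0,0,0,0,-0.01,0,0,0,0,0,0,0],
)

```text
time_s: 17.38
eef_pos: [542.2, 18.4, 104.9]
ee_rot: [0.002, 0.67, 0.743, 0.002]
force: [-3.1, 0.7, 9.5]
grip_width: 0.115
```

Request:
arm_command(
  steps=[-0.01,0,-0.02,0,0,0,0,-0.01,0,0,0,0,0,0,0],
)

```text
time_s: 17.75
eef_pos: [541.8, 18.4, 103.6]
ee_rot: [0.002, 0.67, 0.743, 0.002]
force: [-2.0, 2.0, 11.0]
grip_width: 0.113
```

Request:
arm_command(
  steps=[-0.01,0,-0.01,0,0,0,0,-0.01,0,0,0,0,0,0,0],
)

```text
time_s: 18.12
eef_pos: [541.8, 18.4, 103.1]
ee_rot: [0.003, 0.67, 0.743, 0.002]
force: [-0.8, 1.7, 13.7]
grip_width: 0.113
```

Request:
arm_command(
  steps=[0,0,-0.01,0,0,0,0,0,0,0,0,0,0,0,0],
)

```text
time_s: 18.5
eef_pos: [541.9, 18.4, 103.1]
ee_rot: [0.003, 0.669, 0.743, 0.003]
force: [-3.2, 2.3, 17.9]
grip_width: 0.116
```

Request:
arm_command(
  steps=[0,0,-0.01,0,0,0,0,0,0,0,0,0,0,0,0],
)

```text
time_s: 18.88
eef_pos: [541.9, 18.4, 103.0]
ee_rot: [0.003, 0.669, 0.743, 0.003]
force: [-5.3, 1.6, 21.6]
grip_width: 0.117
```

The stop has been felt: z stalls at 103.1 mm and the contact begins around 12–13 N. The current 21 N leaves about 7 N on the upstand. I'll start turning clockwise.

Request:
arm_command(
  steps=[0,0,0,-0.6,0,0,0,0,-0.8,0,0,0,0,-0.8,0,0,0,0,-0.8,0,0,0,0,0,0],
)

```text
time_s: 19.5
eef_pos: [541.7, 18.3, 103.0]
ee_rot: [0.003, 0.761, 0.649, 0.003]
force: [-6.0, 0.8, 22.7]
grip_width: 0.116
```

```bash
python3 - <<'E'
from rig import *
s=sense();print(s['eef_pos'],s['force'],s['grip_width'],s['wrist_torque'],s['ee_rot'])
E
```

```text
[541.72895392  18.32740464 103.04390205] [-6.04323725  0.81562867 22.72081637] 0.11587771718653236 [ 0.3030258   1.12177979 -0.08203719] [0.00271252 0.76104516 0.64868718 0.00280143]
```

Request:
arm_command(
  steps=[-0.02,0,0,-0.6,0,0,0,0,-0.6,0,0,0,0,-0.6,0,0,0,0,-0.6,0,0,0,0,0,0],
)

```text
time_s: 20.12
eef_pos: [541.6, 18.3, 103.1]
ee_rot: [0.003, 0.825, 0.566, 0.004]
force: [-1.8, 2.8, 19.7]
grip_width: 0.112
```

```bash
cat > st.py <<'E'
from rig import *
import numpy as np
s=sense();r=s['ee_rot'];print(s['eef_pos'].round(1),s['force'].round(1),s['wrist_torque'].round(2),'turned',round(2*(np.arctan2(.743,.669)-np.arctan2(r[2],r[1])),3))
E
python3 st.py
```

```text
[541.6  18.3 103.1] [-1.8  2.8 19.7] [ 0.33  0.35 -0.12] turned 0.473
```

Request:
arm_command(
  steps=[0,0,0,-0.5,0,0,0,0,-0.5,0,0,0,0,-0.5,0,0,0,0,-0.5,0,0,0,0,0,0],
)

```text
time_s: 20.75
eef_pos: [541.4, 18.4, 103.0]
ee_rot: [0.003, 0.871, 0.492, 0.004]
force: [-1.9, 1.9, 19.5]
grip_width: 0.115
```

```bash
python3 st.py
```

```text
[541.4  18.4 103. ] [-1.9  1.9 19.5] [ 0.34  0.44 -0.09] turned 0.648
```

The tongue slipped under the lip without catching. The torque stays at the friction level.

Request:
arm_command(
  steps=[0,0,0,-0.8,0,0,0,0,-0.8,0,0,0,0,-0.8,0,0,0,0,-0.8,0,0,0,0,-0.8,0],
)

```text
time_s: 21.38
eef_pos: [541.2, 18.4, 103.0]
ee_rot: [0.002, 0.943, 0.332, 0.004]
force: [-3.0, 2.4, 20.1]
grip_width: 0.117
```

```bash
python3 st.py
```

```text
[541.2  18.4 103. ] [-3.   2.4 20.1] [0.36 0.6  0.1 ] turned 0.998
```

Request:
arm_command(
  steps=[0,0,0,-0.8,0,0,0,0,-0.8,0,0,0,0,-0.8,0,0,0,0,-0.8,0,0,0,0,-0.8,0],
)

```text
time_s: 22.0
eef_pos: [541.1, 18.6, 103.0]
ee_rot: [0.001, 0.987, 0.164, 0.004]
force: [-4.8, 4.5, 20.9]
grip_width: 0.117
```

```bash
python3 st.py
```

```text
[541.1  18.6 103. ] [-4.8  4.5 20.9] [0.4  0.88 0.1 ] turned 1.347
```

Request:
arm_command(
  steps=[0,0,0,-0.6,0,0,0,0,-0.6,0,0,0,0,-0.6,0,0,0,0,-0.5,0,0,0,0,0,0],
)

```text
time_s: 22.62
eef_pos: [541.0, 18.7, 103.0]
ee_rot: [0.0, 0.998, 0.065, 0.004]
force: [-3.5, 3.9, 20.2]
grip_width: 0.111
```

```bash
python3 st.py
```

```text
[541.   18.7 103. ] [-3.5  3.9 20.2] [ 0.47  0.85 -0.12] turned 1.546
```

Request:
arm_command(
  steps=[0,0,0.02,0,0,0,0,0.03,0,0,0,0,0,0,20,0,0,0,0,40,0,0,0,0,40],
)

```text
time_s: 23.25
eef_pos: [538.3, 18.2, 101.7]
ee_rot: [-0.0, 0.998, 0.065, -0.0]
force: [-0.2, 0.3, 0.4]
grip_width: 0.402
```

Request:
arm_command(
  steps=[0,0,0.1,0,40,0,0,0.5,0,40,0,0,1,0,40,-0.3,-0.8,0.6,0,40,-0.3,-0.9,0.3,0,40],
)

```text
time_s: 23.88
eef_pos: [508.4, -67.5, 229.0]
ee_rot: [0.001, 0.998, 0.066, 0.001]
force: [0.5, -0.6, 0.1]
grip_width: 0.4
```

Request:
arm_command(
  steps=[-0.3,-0.9,0,0,40,-0.3,-0.9,0,0,40,-0.3,-0.9,0,0,40,-0.3,-0.9,0,0,40,0,0,0,0,40],
)

```text
time_s: 24.5
eef_pos: [447.4, -249.1, 227.0]
ee_rot: [0.0, 0.998, 0.063, -0.0]
force: [-0.2, -0.0, -0.1]
grip_width: 0.401
```

```bash
python3 st.py; python3 - <<'E'
from rig import *
from h import *
import cv2
S=capture('scene');T=capture('top');v=np.load('q.npy')
for th in(-.015,0,.03): print(th,(proj(S,cov(v[:3],th,[(-243,153,4)]))-[220,140])*3)
a=cv2.resize(S['frame'][140:300,220:360],None,fx=3,fy=3,interpolation=cv2.INTER_CUBIC)
b=cv2.resize(T['frame'][130:370,160:480],(380,285))
o=np.zeros((480,800,3),np.uint8);o[:,:420]=a;o[:285,420:]=b
cv2.imwrite('pics/l.png',o)
E
```

```text
[ 447.4 -249.1  227. ] [-0.2 -0.  -0.1] [-0.02 -0.02 -0.03] turned 1.55
-0.015 [[324.81711774 440.81968121]]
0 [[324.92947889 437.94077099]]
0.03 [[324.94299943 432.07781678]]
```

View pics/l.png

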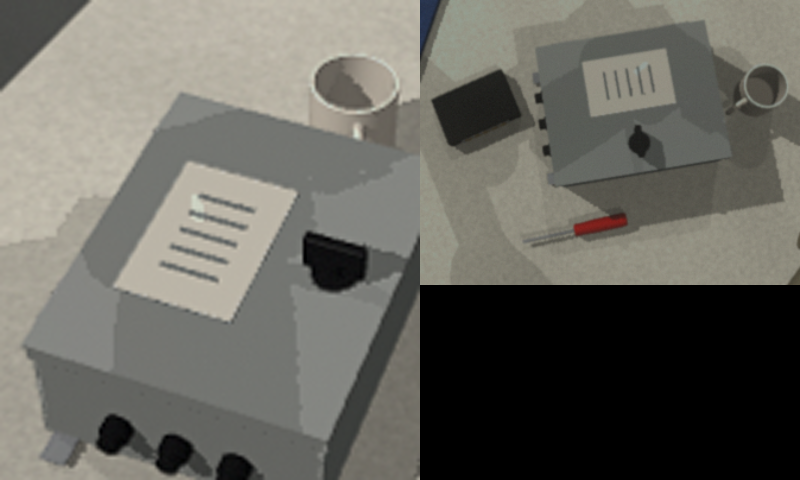

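The cover is shut: its corner is at about (325,441), near the 0 rad prediction and below the resting one. The wing lies across the edge, and the mug, switch and screwdriver are untouched.

```bash
python3 -c "
from rig import *
print(finish_job())"
```

```text
the job is handed in; nothing more can be done
None
```

The cover is down and latched, and the job is handed in at about 24.6 s of the 64 s allowed.

**What I did**
- I pushed the cover down slowly with shut fingers beside the knob until it lay on the gasket.
- I gripped the wing with 60 N and pressed until the stop was felt. The height stalled at 103 mm and the force rose steeply from about 13 N.
- I held 20–22 N, which I estimate put about 7 N on the upstand, and turned the knob 1.55 rad clockwise. Torque readings stayed around 0.1 N m, and I saw no catch where the tongue meets the lip.
- I eased off the press, opened the fingers and moved the arm clear.

**Last checks**
- In the final picture the cover's corner matches an angle of about 0 or slightly below, lower than its unlatched rest at 0.03. The latch is therefore holding it.
- The wing lies across the frame edge, and the mug, switch and screwdriver look unmoved. The tool force reads zero.

**What disagreed or went over**
- The fingertips seen in the images were about 20 mm above the reported TCP. I worked from the images and the felt contact instead.
- After gripping, the wrist briefly read 8 N of upward pull on the knob, plus side forces of up to 7 N. I trimmed the position to reduce them.
- I viewed 11 pictures, one over the budget of 10.

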